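# Pack the paint rack under its dust cover

### The job

Put the paint things away in the yellow rack, standing upright in its lane one behind the other: first the blue bottle, which goes to the far end, then the green tin, then the orange jar. Set each one down in the open bay, never dropping or knocking it, and work it back under the clear cover; when all three are in, press on the jar, about 15 newtons and no ramming, until you feel the whole row bear on the sprung cork plate at the far end, and hold that for a moment, so that the three stand close together with the jar wholly under the cover. Leave the white bottle and everything else on the bench where it is.

Things in the scene. Friction and masses are not known exactly. Their poses are not given: they have to be found in the camera images.
- rack: Pale yellow wooden rack, fixed, 285 long (x) x 110 wide x 160 high. Origin: on the bench, on the lane's centreline, straight below the front edge of the cover; x runs along the lane to the far end, z up. Lane floor 12 above the bench. Lane 54 wide between guide rails 10 thick with tops 26 above the bench. The open loading bay runs from x = -85 to 0, the covered part from 0 to 190.
- rack_lip (a point): Middle of the top of the rack's front lip (26 above the bench, 10 thick; inner face at rack x = -85, outer -95).
- cover_edge (a point): Middle of the lower front edge of the clear cover, 146 above the bench (cover top at 160). The cover is 110 wide, 190 deep, its front batten 12 deep; behind it the underside is at 150. It stands on two posts at rack x = 174 to 190, y = +-39 to +-55, with thin struts at y = +-50 from x = 115 back; otherwise the sides are open above the rails.
- endplate: Cork-faced end plate across the far end of the lane, 50 wide, 46 high, 8 thick, on a stiff spring (about 3 N per mm, 8 mm of travel to +x). Origin: on the lane floor in the middle of the face towards the row; same axes as the rack.
- bottle: Blue plastic paint bottle: round body 44 in diameter and 66 high, neck 28 in diameter to 74, white cap 22 in diameter to 92 high. About 0.16 kg. Origin: centre of its underside, z up.
- tin: Square metal tin with green label: 42 x 42 x 74, black cap 24 in diameter to 84 high. About 0.18 kg. Origin: centre of its underside, x and y square to its sides, z up.
- jar: Orange jar with yellow lid: round, 48 in diameter, 68 high (lid from 52 up, same diameter). About 0.14 kg. Origin: centre of its underside, z up.
- white_bottle: Bystander: white bottle with red cap, 48 in diameter, 90 high, standing among the things to put away. Origin: centre of its underside. Leave alone.
- brush: Bystander: paint brush lying on the bench. Leave alone.
- screwdriver: Bystander: screwdriver lying on the bench. Leave alone.
- blue_panel: Bystander: light blue wooden panel, 90 x 110 x 12, flat on the bench. Origin: centre of its underside. Leave alone.
- cup: Bystander: white open cup, 72 in diameter, 85 high. Origin: centre of its underside. Leave alone.
- yellow_block: Bystander: pale yellow wooden block, 60 x 90 x 20. Origin: centre of its underside. Leave alone.
Mind the look-alikes: they are no part of the job. Of the things that look like the jar, take the one that is nearest to the robot's base at the start.

How it is judged:
By the outcome, as a careful person would: the job done as asked, in the order asked, and still so for the second after the job is handed in, with the robot touching nothing.
It also fails if it takes over 72 s, if anything falls off the work surface, if the arm or the gripper's body presses on something with over 40 N, if the wrist force passes 120 N, or if a joint passes its speed limit or range.

### The arm

A 6-joint arm with a two-finger parallel gripper is mounted at the origin on the work surface. World frame = base frame: x ahead of the robot, y to its left, z up, the work surface at z = 0. Lengths are in m, angles in rad, forces in N, time in s.
With the tool pointing down it reaches from about 0.325 to 0.9 m from the base axis. Payload 6.1 kg.
Tool frame: the origin (TCP) lies midway between the tips of the shut fingers; the grasp point (between the pads) lies 19 mm behind it; z points along the fingers, y is the line along which they close (so a half turn about z gives the same grasp; the last joint's range is limited). The gripper opens to 85 mm and grips with 20 to 120 N. Pads are 22 mm wide; open, the fingers measure 114 mm over their backs; the gripper's body (76 mm by 85 mm) begins 54 mm behind the grasp point. The pads swing forward as they close: fully open they stand 13 mm farther back than shut.
Start: joints at [-1.283, 0.22, 1.526, -0, 1.395, -0.126], TCP at [0.251, -0.572, 0.231] pointing down, gripper open.
Joint ranges: [-2.98, 2.98], [-0.91, 2.08], [0.09, 2.57], [-1.24, 4.39], [0.2, 2.65], [-2.68, 2.68]. Speed limits (rad/s): [2.57, 2.57, 3.01, 3.14, 3.14, 3.14].

### API

Orientations are given as a unit quaternion [w, x, y, z].
In Python, from station import * gives the robot as it stands.
- The arm moves only by the tool drive_tool, never from a script. Its argument "series" is one flat list of numbers, 7 for each row, row after row: the shift along the tool's x, y, z in m, then the turn, a rotation vector about the tool's x, y, z in rad, then the opening, from -1 (shut) to 1 (fully open). In form: [x, y, z, rx, ry, rz, hand, x, y, z, rx, ry, rz, hand, ...]. A call has 1 to 10 rows; each row is the pose to reach, as a shift and turn from the pose commanded when the call began, along the tool's axes at that moment; what a row does not reach only later rows make up. A row lasts 1/10 s, in which the tool goes at most 50 mm and 8.59 degrees, less where a joint would pass 70% of its speed; a pose out of reach is approached as far as the arm can. A call with a gripper value outside its range is refused whole. The fingers move at their own pace and stop on an object; "force" is the grip in N (left out, the last holds). Time passes only in rows, so rows that repeat a pose let the fingers close. It gives the time, the measured TCP pose, the force, the opening and the grip force at its end, in the units of the state.
- get_state(): the state, without advancing time (a new reading comes with each control period).
- capture(name): name is "scene" or "top" or "wrist"; returns a dict with "img" (400x640x3 uint8, blue, green, red), "mtx" (3x3 intrinsics, pixels), "k1" (the pictures are not rectified: a ray, as slopes to the right and down, at radius r is drawn at 1 + k1 r^2 times it, then the intrinsics apply), "rvec" (rotation vector, rad) and "tvec" (3), from world to camera coordinates, as OpenCV has them. Camera axes: x right, y down, z forward; pixel columns grow to the right and rows downward; lengths in m; the calibration is good to about 2 mm. A picture is of the moment at which its call begins. There is no depth.
- job_done(): hands the job in; it is judged then, once.
Trained networks look in a picture, given as the dict that the camera call returned (one of the last four; its "shot" number tells which), for a name from the list of things; names that differ only in an ending like _2 or _b are one class to them, and where a whole thing is asked for, a point or a joint stands for the part that bears it (a point fixed in the world has none). Each returns a list of dicts, best first, with "conf" (0 to 1); they miss things now and then, are a little off and sometimes report something else, mostly with a low value. They report only what shows in the picture. A call takes as long as a camera call. They do not tell look-alikes from the thing itself.
- silhouettes(label, picture): "region" (400x640 bool, what is visible of it).
- place_of(label, picture): "point" ([x, y, z] in m, in the coordinates of the camera as it stood for that picture, good to about 4 mm: a listed point, or the origin of a listed thing).
The state is a dict: "t": time; "q": joint angles; "dq": joint speeds; "tau": joint torques, N m; "tool_pos": TCP position; "ee_rot": TCP orientation; "contact_force": force on the tool from outside, world axes, zero at the start; "ft_torque": the same for the moment, N m; "grip_width": opening from 0.0 (shut) to 1.0 (fully open); "finger_force": force on a finger pad.
Only numpy, scipy, OpenCV 4.12 (cv2) and the standard library are available. Lean on these libraries where they do the work, as an engineer would, in place of code of your own. Each camera call takes 0.05 s, during which the arm holds its last target. There are 200 camera calls.

## Working session

There is one attempt and no reset: what is moved stays moved. The work goes in short steps, Python scripts to look and compute and a tool call to move; the robot and the scene stay as the last step left them, time stands still between calls to the robot, and variables do not carry over. Pictures are saved under pics/ and viewed, at most 12 in all, crops included, and the job is handed in when it is done.

Besides the shell and the picture viewer there is one more tool, called by a JSON object that holds its "api" and its "payload", one argument or row to a line. drive_tool: Moves the arm, as the interface text tells. Its arguments: {"type":"object","properties":{"series":{"type":"array"},"force":{"type":"number"}},"required":["series"]}

```bash
mkdir -p pics; cat > h.py <<'E'
from station import *
import numpy as np, cv2
from scipy.spatial.transform import Rotation as R
def cam2w(p,P):
    M=cv2.Rodrigues(np.array(P["rvec"],float))[0]; return M.T@(np.array(p)-np.array(P["tvec"]).ravel())
def ray(u,v,P):
    K=np.array(P["mtx"]);d=np.array([(u-K[0,2])/K[0,0],(v-K[1,2])/K[1,1]]);s=d.copy()
    for _ in range(20): s=d/(1+P["k1"]*(s@s))
    M=cv2.Rodrigues(np.array(P["rvec"],float))[0]; return -M.T@np.array(P["tvec"]).ravel(), M.T@np.array([s[0],s[1],1])
def onz(u,v,P,z):
    o,d=ray(u,v,P); return o+d*(z-o[2])/d[2]
def proj(p,P):
    M=cv2.Rodrigues(np.array(P["rvec"],float))[0]; c=M@np.array(p)+np.array(P["tvec"]).ravel(); s=c[:2]/c[2]; s=s*(1+P["k1"]*(s@s)); K=np.array(P["mtx"])
    return np.array([K[0,0]*s[0]+K[0,2],K[1,1]*s[1]+K[1,2]])
def st():
    s=get_state(); print("t",round(s["t"],2),"pos",np.round(s["tool_pos"],4),"rot",np.round(R.from_quat(np.roll(s["ee_rot"],-1)).as_matrix(),3).tolist(),"F",np.round(s["contact_force"],1),"grip",round(s["grip_width"],3),s["finger_force"])
    return s
E
python3 - <<'E'
from h import *
s=st()
for c in ["scene","top"]:
    P=capture(c); cv2.imwrite(f"pics/{c}0.png",P["img"])
    print(c,"cam",np.round(ray(320,200,P)[0],3))
    for n in ["rack","rack_lip","cover_edge","endplate","bottle","tin","jar","white_bottle","cup","yellow_block","blue_panel"]:
        for r in place_of(n,P)[:4]:
            w=cam2w(r["point"],P)
            if r["conf"]>.25: print(n,round(r["conf"],2),np.round(w,3),np.round(proj(w,P)))
E
```

```text
t 0.0 pos [ 0.2511 -0.5717  0.2302] rot [[0.916, 0.402, -0.001], [0.402, -0.916, 0.002], [0.0, -0.002, -1.0]] F [-0.6  1.6 -0.5] grip 1.005 0.0
scene cam [ 1.45  -0.024  1.263]
rack 0.65 [0.568 0.104 0.001] [366. 206.]
rack_lip 0.85 [0.546 0.016 0.03 ] [340. 195.]
cover_edge 0.9 [0.571 0.104 0.144] [370. 180.]
endplate 0.56 [0.618 0.245 0.009] [412. 218.]
bottle 0.7 [ 0.452 -0.2   -0.002] [276. 179.]
bottle 0.56 [ 0.477 -0.372 -0.003] [226. 184.]
bottle 0.42 [0.567 0.106 0.004] [367. 206.]
bottle 0.4 [ 0.648  0.438 -0.001] [473. 228.]
tin 0.89 [ 0.638 -0.221 -0.001] [266. 224.]
jar 0.63 [ 0.464 -0.537 -0.001] [179. 181.]
jar 0.56 [ 0.534 -0.473 -0.002] [194. 198.]
jar 0.53 [ 0.476 -0.372 -0.005] [226. 185.]
white_bottle 0.77 [ 0.6   -0.384  0.004] [217. 213.]
white_bottle 0.5 [ 0.639 -0.22   0.001] [266. 224.]
cup 0.76 [ 0.648  0.439 -0.001] [473. 228.]
cup 0.41 [0.619 0.247 0.013] [412. 217.]
yellow_block 0.83 [0.769 0.125 0.004] [376. 260.]
blue_panel 0.58 [ 0.734 -0.272 -0.001] [247. 250.]
top cam [ 0.5   -0.051  1.563]
rack 0.93 [ 0.571  0.104 -0.003] [271. 224.]
rack_lip 0.58 [ 0.643 -0.226 -0.001] [377. 204.]
cover_edge 0.6 [0.568 0.103 0.142] [266. 223.]
bottle 0.6 [0.648 0.431 0.003] [168. 198.]
bottle 0.52 [ 0.457 -0.203 -0.004] [369. 263.]
tin 0.55 [ 0.643 -0.223 -0.003] [376. 204.]
tin 0.55 [ 0.755 -0.073  0.002] [329. 167.]
jar 0.84 [ 0.538 -0.472 -0.003] [455. 239.]
jar 0.75 [ 0.474 -0.375  0.005] [425. 259.]
jar 0.72 [ 0.464 -0.536  0.002] [476. 263.]
white_bottle 0.66 [ 0.601 -0.385 -0.002] [428. 218.]
cup 0.83 [ 0.648  0.43  -0.002] [169. 198.]
cup 0.7 [0.458 0.381 0.002] [181. 259.]
yellow_block 0.78 [ 0.769  0.131 -0.001] [264. 161.]
blue_panel 0.81 [ 0.738 -0.27   0.002] [392. 174.]
blue_panel 0.6 [ 0.644 -0.221 -0.001] [376. 203.]
```

View pics/scene0.png

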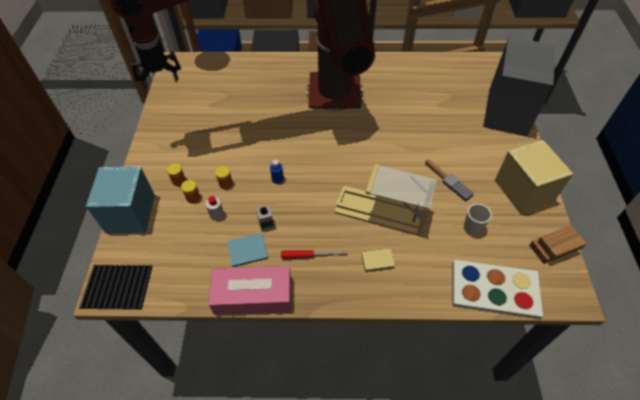

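View pics/top0.png

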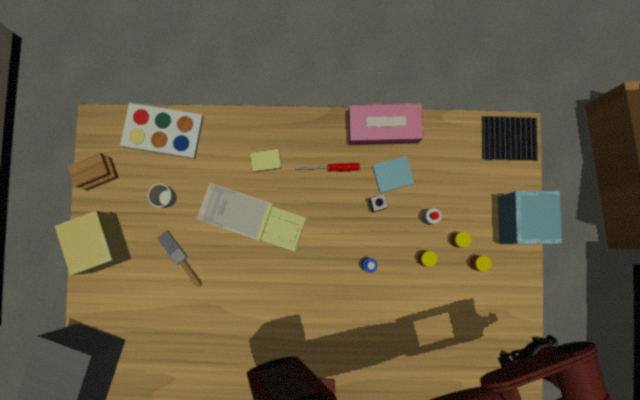

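The scene view shows the bottle at (276,172), tin at (265,217), white bottle at (214,207), and the rack bay at (365,206) with the cover to its far right. The three look-alike jars are at (223,177), (190,190) and (176,174). In the top view the jar at (429,259), world (0.475, -0.374), is nearest the base, so that is the jar. The rack axis points at about 73° in the world.

I'll use a tool tilted 45° towards the rack's +x for both picking and inserting.

```bash
cat >> h.py <<'E'
PSI=np.radians(73.0)
def Rt(tilt,psi):  # tool x along psi, pointing down, tilted forward (deg) about tool y
    x=np.array([np.cos(psi),np.sin(psi),0]);z=np.array([0,0,-1.]);y=np.cross(z,x)
    return np.column_stack([x,y,z])@R.from_euler("y",tilt,degrees=True).as_matrix()
def go(pos,M,frm=None):
    if frm is None:
        s=get_state(); p0=np.array(s["tool_pos"]);M0=R.from_quat(np.roll(s["ee_rot"],-1)).as_matrix()
    else: p0,M0=frm
    pos=np.array(pos,float)
    print("shift",np.round(M0.T@(pos-p0),4),"rv",np.round(R.from_matrix(M0.T@M).as_rotvec(),3),"dist",round(np.linalg.norm(pos-p0),3))
    return pos,M
def grasp(g,M,back=0.): return np.array(g)+(0.019-back)*M[:,2]
E
python3 - <<'E'
from h import *
M=Rt(45,PSI); go(grasp([.455,-.2015,.042],M,.15),M)
E
```

```text
shift [ 0.2752 -0.1873  0.0967] rv [ 0.337  0.735 -0.815] dist 0.347
```

{"api": "drive_tool", "payload": {
  "series": [0.275,-0.187,0.097,0.337,0.735,-0.815,1,0.275,-0.187,0.097,0.337,0.735,-0.815,1,0.275,-0.187,0.097,0.337,0.735,-0.815,1,0.275,-0.187,0.097,0.337,0.735,-0.815,1,0.275,-0.187,0.097,0.337,0.735,-0.815,1,0.275,-0.187,0.097,0.337,0.735,-0.815,1,0.275,-0.187,0.097,0.337,0.735,-0.815,1,0.275,-0.187,0.097,0.337,0.735,-0.815,1,0.275,-0.187,0.097,0.337,0.735,-0.815,1,0.275,-0.187,0.097,0.337,0.735,-0.815,1]
}}

```text
t: 2.2
tool_pos: [0.4279, -0.2911, 0.1341]
ee_rot: [-0.227, 0.744, 0.549, 0.307]
contact_force: [0.6, 0.1, 0.4]
grip_width: 1.002
finger_force: 0.0
```

```bash
python3 - <<'E'
from h import *
s=st(); print(np.round(s["q"],2))
M=Rt(45,PSI); go(grasp([.455,-.2015,.042],M,.15),M)
P=capture("wrist"); cv2.imwrite("pics/w1.png",P["img"]); np.save("w1.npy",P,allow_pickle=True)
print("cam",np.round(ray(320,200,P)[0],3), "tcp px",proj(s["tool_pos"],P))
for n in ["rack","rack_lip","cover_edge","endplate","bottle","tin"]:
        for r in place_of(n,P)[:3]:
            w=cam2w(r["point"],P)
            if r["conf"]>.25: print(n,round(r["conf"],2),np.round(w,3),np.round(proj(w,P)))
E
```

```text
t 2.2 pos [ 0.4279 -0.2911  0.1341] rot [[0.209, 0.956, 0.207], [0.677, -0.294, 0.674], [0.706, -0.001, -0.709]] F [0.6 0.1 0.4] grip 1.002 0.0
[-1.09  0.43  1.65  0.52  1.66 -0.91]
shift [ 0.0011 -0.0003  0.0003] rv [ 0.001  0.002 -0.002] dist 0.001
cam [ 0.412 -0.343  0.283] tcp px [320.05167486 253.44144092]
rack 0.71 [0.572 0.104 0.003] [333.  37.]
rack_lip 0.55 [0.54  0.02  0.025] [331.  58.]
bottle 0.72 [ 0.452 -0.196  0.   ] [316. 211.]
tin 0.77 [ 0.638 -0.223  0.003] [478. 187.]
```

View pics/w1.png

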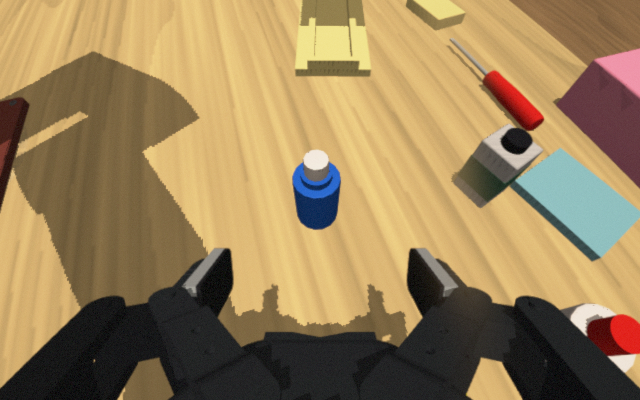

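The wrist view shows the bottle standing free between the fingers: cap at (316,158), base at about (317,222). The rack bay is straight ahead, its front lip corners at about (297,68) and (370,68).

```bash
python3 - <<'E'
from h import *
P=np.load("w1.npy",allow_pickle=True).item()
b=P["img"].astype(int)
print("cap@.092",onz(316,157,P,.092))
# rack lip / rails in wrist view, yellow mask
hsv=cv2.cvtColor(P["img"],cv2.COLOR_BGR2HSV)
m=silhouettes("rack",P)
print([ (round(r["conf"],2), np.where(r["region"])[1].min(),np.where(r["region"])[1].max(),np.where(r["region"])[0].max()) for r in m[:2]])
for c in [(296,75),(371,76)]: print("bottom z0",np.round(onz(*c,P,0),4))
for c in [(297,66),(370,67)]: print("top z26",np.round(onz(*c,P,.026),4))
T=capture("top"); tb=silhouettes("bottle",T)
for r in tb[:3]: 
    ys,xs=np.where(r["region"]); print("top bottle",round(r["conf"],2),xs.mean(),ys.mean(),len(xs))
# triangulate cap: white blob near 370,264 in top
I=T["img"][255:275,360:380].astype(int); w=(I.min(2)>140); ys,xs=np.where(w); u,v=xs.mean()+360,ys.mean()+255
o1,d1=ray(316,157,P);o2,d2=ray(u,v,T)
A=np.column_stack([d1,-d2]);k=np.linalg.lstsq(A,o2-o1,rcond=None)[0]; print("cap tri",u,v,o1+k[0]*d1,o2+k[1]*d2)
# rack in top view: zoom crop
cv2.imwrite("pics/topc.png",cv2.resize(T["img"][170:260,185:315],None,fx=6,fy=6,interpolation=cv2.INTER_CUBIC)); np.save("t1.npy",T,allow_pickle=True)
M=Rt(45,PSI); a=go(grasp([.454,-.2,.042],M,0),M)
E
```

```text
cap@.092 [ 0.45367634 -0.19625593  0.092     ]
[(0.64, np.int64(295), np.int64(370), np.int64(76))]
bottom z0 [0.4898 0.0312 0.    ]
bottom z0 [ 0.5957 -0.0035  0.    ]
top z26 [0.4889 0.0153 0.026 ]
top z26 [ 0.5849 -0.0162  0.026 ]
top bottle 0.77 368.83977900552486 265.3314917127072 181
cap tri 370.625 265.15625 [ 0.4531697  -0.19803469  0.09432117] [ 0.45458668 -0.19844179  0.09431847]
shift [ 0.0014 -0.0016  0.1511] rv [0.    0.001 0.   ] dist 0.151
```

View pics/topc.png

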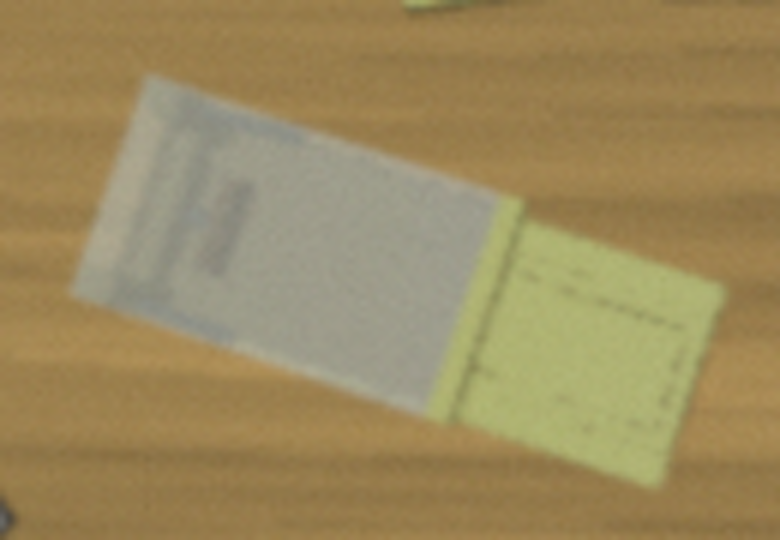

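The top crop shows the cover's corners at about (148,72), (70,296), (524,200) and (447,424) in the crop, and the bay's outer front corners at (726,287) and (660,489). Approaching and gripping the bottle while I work out the rack pose.

{"api": "drive_tool", "payload": {
  "series": [0.001,-0.001,0.05,0,0,0,1,0.001,-0.001,0.1,0,0,0,1,0.001,-0.001,0.135,0,0,0,1,0.001,-0.001,0.151,0,0,0,1,0.001,-0.001,0.151,0,0,0,1,0.001,-0.001,0.151,0,0,0,-1,0.001,-0.001,0.151,0,0,0,-1,0.001,-0.001,0.151,0,0,0,-1,0.001,-0.001,0.151,0,0,0,-1,0.001,-0.001,0.151,0,0,0,-1],
  "force": 35
}}

```text
t: 3.7
tool_pos: [0.4589, -0.1894, 0.0296]
ee_rot: [-0.226, 0.743, 0.55, 0.308]
contact_force: [-2.7, -3.3, 5.8]
grip_width: 0.507
finger_force: 36.3
```

```bash
python3 - <<'E'
from h import *
st()
T=np.load("t1.npy",allow_pickle=True).item()
f=lambda c,z:onz(c[0]/6+184.6,c[1]/6+169.6,T,z)
c=[f(x,.16) for x in [(148,72),(70,296),(524,200),(447,424)]]; l=[f(x,.026) for x in [(726,287),(660,489)]]
for p in c+l: print(np.round(p,4))
ang=lambda a,b:np.degrees(np.arctan2(*(b-a)[1::-1]))
print("axis",ang(c[2],c[0]),ang(c[3],c[1]),ang((l[0]+l[1])/2,(c[2]+c[3])/2),"cross+90",ang(c[2],c[3])-90,ang(c[0],c[1])-90,ang(l[0],l[1])-90)
print("sizes",np.linalg.norm(c[0]-c[2]),np.linalg.norm(c[1]-c[3]),np.linalg.norm(c[0]-c[1]))
print("edge mid",(c[2]+c[3])/2,"lip mid",(l[0]+l[1])/2,"far",(c[0]+c[1])/2)
E
```

```text
t 3.7 pos [ 0.4589 -0.1894  0.0296] rot [[0.206, 0.956, 0.209], [0.678, -0.293, 0.674], [0.706, 0.003, -0.709]] F [-2.7 -3.3  5.8] grip 0.507 36.33557438850403
[0.681 0.266 0.16 ]
[0.5747 0.2987 0.16  ]
[0.6242 0.087  0.16  ]
[0.519  0.1198 0.16  ]
[ 0.5937 -0.0042  0.026 ]
[0.4903 0.0269 0.026 ]
axis 72.40985040846627 72.69579161955299 72.17745279113737 cross+90 72.6420292893522 72.90405042349363 73.24731279342367
sizes 0.18779619629914318 0.1872864206042104 0.11115315958847553
edge mid [0.57161918 0.10340568 0.16      ] lip mid [0.54201421 0.01132152 0.026     ] far [0.62784945 0.28231817 0.16      ]
```

```bash
cat >> h.py <<'E'
PSI=np.radians(72.6); O=np.array([.5712,.1032,0]); RX=np.array([np.cos(PSI),np.sin(PSI),0]);RY=np.array([-np.sin(PSI),np.cos(PSI),0])
def rk(x,y,z): return O+x*RX+y*RY+np.array([0,0,z])
def inr(p): d=np.array(p)-O; return np.round([d@RX,d@RY,d[2]],4)
E
python3 - <<'E'
from h import *
M=Rt(45,PSI); s=get_state();p=np.array(s["tool_pos"])
a=go(p+[0,0,.07],M); go(rk(-.035,0,.11),M); 
E
```

```text
shift [ 0.0494  0.0002 -0.0496] rv [-0.003  0.002  0.006] dist 0.07
shift [0.2534 0.0216 0.139 ] rv [-0.003  0.002  0.006] dist 0.29
```

{"api": "drive_tool", "payload": {
  "series": [0.025,0,-0.025,0,0,0,-1,0.049,0,-0.05,-0.003,0.002,0.006,-1,0.09,0.004,-0.018,-0.003,0.002,0.006,-1,0.125,0.008,0.015,-0.003,0.002,0.006,-1,0.16,0.012,0.05,-0.003,0.002,0.006,-1,0.195,0.016,0.085,-0.003,0.002,0.006,-1,0.23,0.02,0.118,-0.003,0.002,0.006,-1,0.253,0.022,0.139,-0.003,0.002,0.006,-1,0.253,0.022,0.139,-0.003,0.002,0.006,-1,0.253,0.022,0.139,-0.003,0.002,0.006,-1]
}}

```text
t: 4.7
tool_pos: [0.5602, 0.0717, 0.1087]
ee_rot: [-0.228, 0.744, 0.548, 0.308]
contact_force: [-0.6, 0.9, -0.7]
grip_width: 0.502
finger_force: 36.1
```

```bash
python3 - <<'E'
from h import *
s=st(); print("tcp in rack",inr(s["tool_pos"]))
P=capture("wrist"); cv2.imwrite("pics/w2.png",P["img"]); np.save("w2.npy",P,allow_pickle=True)
for n in ["rack","rack_lip","cover_edge","endplate","bottle"]:
        for r in place_of(n,P)[:2]:
            w=cam2w(r["point"],P)
            if r["conf"]>.25: print(n,round(r["conf"],2),np.round(w,3),inr(w),np.round(proj(w,P)))
for q in [(-.085,.027,.026),(-.085,-.027,.026),(0,.027,.026),(0,-.027,.026),(0,.055,.146),(0,-.055,.146)]: print(q,np.round(proj(rk(*q),P)))
M=Rt(45,PSI); go(rk(-.035,0,.043),M); go(rk(.03,0,.043),M)
E
```

```text
t 4.7 pos [0.5602 0.0717 0.1087] rot [[0.21, 0.955, 0.209], [0.675, -0.297, 0.676], [0.708, -0.001, -0.707]] F [-0.6  0.9 -0.7] grip 0.502 36.121975779533386
tcp in rack [-0.0334  0.001   0.1087]
cover_edge 0.96 [0.565 0.106 0.143] [0.0007 0.007  0.1432] [308. 162.]
bottle 0.93 [0.558 0.065 0.082] [-0.0399  0.0011  0.0816] [320. 279.]
(-0.085, 0.027, 0.026) [283. 364.]
(-0.085, -0.027, 0.026) [360. 365.]
(0, 0.027, 0.026) [289. 250.]
(0, -0.027, 0.026) [354. 250.]
(0, 0.055, 0.146) [208. 160.]
(0, -0.055, 0.146) [437. 160.]
shift [-0.0466  0.0005  0.0462] rv [-0.001 -0.001 -0.002] dist 0.066
shift [-0.0007  0.0004  0.0922] rv [-0.001 -0.001 -0.002] dist 0.092
```

View pics/w2.png

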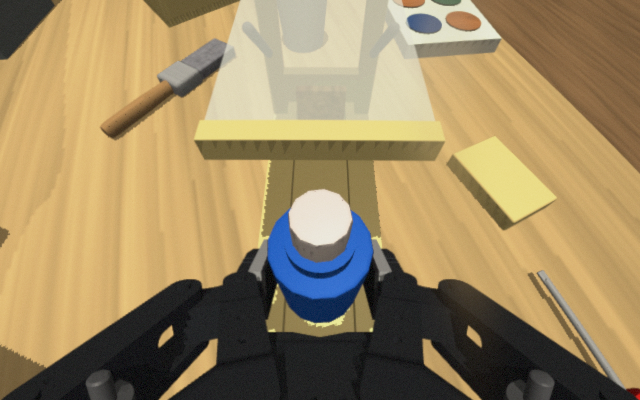

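The wrist view shows the bottle held upright over the bay, at (320,250). The lane's rails run symmetrically about column ~321 and the batten spans (203,158) to (441,159), which agrees with the model sideways. Lowering.

{"api": "drive_tool", "payload": {
  "series": [-0.018,0.001,0.018,0,0,0,-1,-0.034,0.001,0.034,0,0,0,-1,-0.042,0.001,0.042,0,0,0,-1,-0.045,0.001,0.045,0,0,0,-1,-0.047,0.001,0.047,0,0,0,-1,-0.047,0.001,0.047,0,0,0,-1]
}}

```text
t: 5.6
tool_pos: [0.5616, 0.0709, 0.0426]
ee_rot: [-0.228, 0.744, 0.547, 0.309]
contact_force: [-0.6, 0.4, -1.4]
grip_width: 0.503
finger_force: 36.3
```

{"api": "drive_tool", "payload": {
  "series": [-0.001,0,0.001,0,0,0,-1,-0.001,0,0.001,0,0,0,-1]
}}

```text
t: 5.8
tool_pos: [0.562, 0.0708, 0.0417]
ee_rot: [-0.227, 0.744, 0.547, 0.309]
contact_force: [-0.1, -0.6, 0.1]
grip_width: 0.506
finger_force: 36.6
```

{"api": "drive_tool", "payload": {
  "series": [0.007,0,0.007,0,0,0,-1,0.014,0,0.014,0,0,0,-1,0.021,0,0.021,0,0,0,-1,0.028,0,0.028,0,0,0,-1,0.035,0,0.035,0,0,0,-1,0.042,0,0.042,0,0,0,-1,0.044,0,0.044,0,0,0,-1,0.044,0,0.044,0,0,0,0.5,0.044,0,0.044,0,0,0,1,0.044,0,0.044,0,0,0,1]
}}

```text
t: 6.8
tool_pos: [0.5792, 0.1309, 0.0404]
ee_rot: [-0.228, 0.744, 0.547, 0.308]
contact_force: [-1.0, 0.0, 0.4]
grip_width: 0.98
finger_force: 0.0
```

```bash
python3 - <<'E'
from h import *
s=st(); print(inr(s["tool_pos"]))
p,M0=np.array(s["tool_pos"]),None
M=Rt(45,PSI)
a=go(p-.13*M[:,2],M)
g=grasp([.640,-.222,.045],M)
E
```

```text
t 6.8 pos [0.5792 0.1309 0.0404] rot [[0.212, 0.955, 0.209], [0.673, -0.298, 0.677], [0.708, -0.003, -0.706]] F [-1.   0.   0.4] grip 0.98 0.0
[0.0288 0.0007 0.0404]
shift [ 0.0002 -0.0004 -0.13  ] rv [-0.003 -0.002 -0.001] dist 0.13
```

```bash
python3 - <<'E'
from h import *
M=Rt(45,PSI); go(grasp([.640,-.222,.045],M,.17),M)
E
```

```text
shift [-0.2212  0.1627 -0.3803] rv [-0.003 -0.002 -0.001] dist 0.469
```

{"api": "drive_tool", "payload": {
  "series": [0,0,-0.04,0,0,0,1,0,0,-0.09,0,0,0,1,0,0,-0.14,0,0,0,1,0,0,-0.15,0,0,0,1]
}}

```text
t: 7.2
tool_pos: [0.5502, 0.0251, 0.1507]
ee_rot: [-0.224, 0.745, 0.547, 0.31]
contact_force: [1.6, 0.4, 0.2]
grip_width: 0.998
finger_force: 0.0
```

```bash
python3 - <<'E'
from h import *
s=st();P=capture("wrist")
for n in ["bottle","endplate","rack_lip"]:
        for r in place_of(n,P)[:2]:
            w=cam2w(r["point"],P); print(n,round(r["conf"],2),inr(w),np.round(proj(w,P)))
M=Rt(45,PSI); go(grasp([.640,-.222,.045],M,.17),M)
E
```

```text
t 7.2 pos [0.5502 0.0251 0.1507] rot [[0.21, 0.954, 0.216], [0.675, -0.301, 0.673], [0.707, 0.005, -0.707]] F [1.6 0.4 0.2] grip 0.998 0.0
bottle 0.56 [ 0.0221 -0.0002  0.0129] [316. 208.]
rack_lip 0.87 [-0.0882  0.0034  0.0272] [312. 309.]
shift [-0.2207  0.1632 -0.2312] rv [-0.003 -0.002 -0.002] dist 0.359
```

{"api": "drive_tool", "payload": {
  "series": [-0.221,0.163,-0.231,-0.003,-0.002,-0.002,1,-0.221,0.163,-0.231,-0.003,-0.002,-0.002,1,-0.221,0.163,-0.231,-0.003,-0.002,-0.002,1,-0.221,0.163,-0.231,-0.003,-0.002,-0.002,1,-0.221,0.163,-0.231,-0.003,-0.002,-0.002,1,-0.221,0.163,-0.231,-0.003,-0.002,-0.002,1,-0.221,0.163,-0.231,-0.003,-0.002,-0.002,1,-0.221,0.163,-0.231,-0.003,-0.002,-0.002,1,-0.221,0.163,-0.231,-0.003,-0.002,-0.002,1,-0.221,0.163,-0.231,-0.003,-0.002,-0.002,1]
}}

```text
t: 8.4
tool_pos: [0.6084, -0.322, 0.1512]
ee_rot: [-0.228, 0.744, 0.547, 0.309]
contact_force: [-0.2, 0.2, 0.8]
grip_width: 1.001
finger_force: 0.0
```

```bash
python3 - <<'E'
from h import *
s=st();P=capture("wrist"); np.save("w3.npy",P,allow_pickle=True)
for n in ["tin","white_bottle"]:
        for r in place_of(n,P)[:1]:
            w=cam2w(r["point"],P); print(n,round(r["conf"],2),np.round(w,4),np.round(proj(w,P)))
u,v=proj([.64,-.222,.04],P).astype(int); x0,y0=max(u-80,0),max(v-70,0); print("crop at",x0,y0)
cv2.imwrite("pics/w3.png",cv2.resize(P["img"][y0:y0+140,x0:x0+180],None,fx=4,fy=4,interpolation=cv2.INTER_CUBIC))
E
```

```text
t 8.4 pos [ 0.6084 -0.322   0.1512] rot [[0.211, 0.955, 0.21], [0.673, -0.297, 0.677], [0.709, -0.001, -0.706]] F [-0.2  0.2  0.8] grip 1.001 0.0
tin 0.74 [ 0.6398 -0.2227 -0.0012] [320. 214.]
crop at 240 124
```

View pics/w3.png

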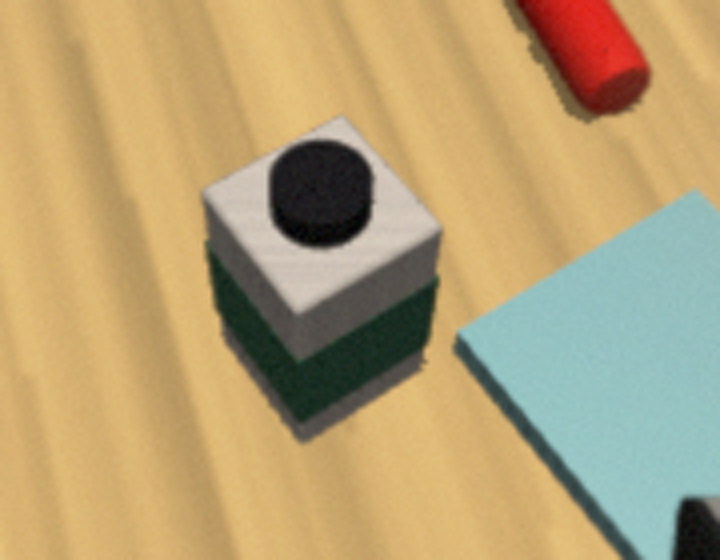

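The crop (×4, offset 240,124) shows the tin turned relative to the tool: top corners at (340,116), (204,192), (297,312) and (441,230), and bottom near corner at (303,441).

```bash
python3 - <<'E'
from h import *
P=np.load("w3.npy",allow_pickle=True).item()
f=lambda c,z:onz(c[0]/4+239.6,c[1]/4+123.6,P,z)
c=[f(x,.074) for x in [(340,116),(204,192),(297,312),(441,230)]]
print(np.round(c,4).tolist(),"mean",np.round(np.mean(c,0),4),"near bottom",np.round(f((303,441),0),4))
for i in range(4):
    d=c[(i+1)%4]-c[i]; print(round(np.linalg.norm(d),4),round(np.degrees(np.arctan2(d[1],d[0]))%90,1))
E
```

```text
[[0.6521, -0.1968, 0.074], [0.6144, -0.2092, 0.074], [0.626, -0.2471, 0.074], [0.6641, -0.236, 0.074]] mean [ 0.6391 -0.2223  0.074 ] near bottom [ 0.6267 -0.2456  0.    ]
0.0396 18.1
0.0397 17.0
0.0397 16.3
0.0409 17.1
```

```bash
python3 - <<'E'
from h import *
print(np.round(get_state()["q"],2))
M=Rt(45,np.radians(107)); a=go(grasp([.639,-.222,.045],M,.15),M); go(grasp([.639,-.222,.045],M,0.),M,a)
E
```

```text
[-0.9   0.71  1.21  0.63  1.7  -0.67]
shift [0.009  0.0513 0.0307] rv [ 0.423 -0.    -0.422] dist 0.061
shift [ 0.   -0.    0.15] rv [0. 0. 0.] dist 0.15
```

{"api": "drive_tool", "payload": {
  "series": [0.009,0.051,0.031,0.423,0,-0.422,1,0.009,0.051,0.031,0.423,0,-0.422,1,0.009,0.051,0.031,0.423,0,-0.422,1,0.009,0.051,0.031,0.423,0,-0.422,1,0.009,0.051,0.031,0.423,0,-0.422,1,0.009,0.051,0.031,0.423,0,-0.422,1]
}}

```text
t: 9.15
tool_pos: [0.6662, -0.3114, 0.1367]
ee_rot: [-0.307, 0.551, 0.742, 0.228]
contact_force: [-0.7, 0.3, 0.3]
grip_width: 1.0
finger_force: 0.0
```

```bash
python3 - <<'E'
from h import *
st();M=Rt(45,np.radians(107)); go(grasp([.639,-.222,.045],M,0.),M)
E
```

```text
t 9.15 pos [ 0.6662 -0.3114  0.1367] rot [[-0.204, 0.958, -0.204], [0.677, 0.288, 0.677], [0.707, -0.0, -0.707]] F [-0.7  0.3  0.3] grip 1.0 0.0
shift [ 0.0013 -0.0003  0.1499] rv [ 0.003  0.    -0.003] dist 0.15
```

{"api": "drive_tool", "payload": {
  "series": [0.001,0,0.05,0.003,0,-0.003,1,0.001,0,0.1,0.003,0,-0.003,1,0.001,0,0.135,0.003,0,-0.003,1,0.001,0,0.15,0.003,0,-0.003,1,0.001,0,0.15,0.003,0,-0.003,1,0.001,0,0.15,0.003,0,-0.003,-1,0.001,0,0.15,0.003,0,-0.003,-1,0.001,0,0.15,0.003,0,-0.003,-1,0.001,0,0.15,0.003,0,-0.003,-1,0.001,0,0.15,0.003,0,-0.003,-1]
}}

```text
t: 10.15
tool_pos: [0.6358, -0.2124, 0.0338]
ee_rot: [-0.306, 0.549, 0.744, 0.227]
contact_force: [1.0, -3.8, 6.8]
grip_width: 0.487
finger_force: 36.6
```

```bash
python3 - <<'E'
from h import *
s=st();p=np.array(s["tool_pos"]);M=Rt(45,np.radians(107));print("tin rel tcp",(np.array([.639,-.222,0])-p)@[np.cos(1.867),np.sin(1.867),0])
M2=Rt(45,PSI); go(p+[0,0,.08],M); a=go(rk(-.033,0,.12),M2)
E
```

```text
t 10.15 pos [ 0.6358 -0.2124  0.0338] rot [[-0.209, 0.956, -0.205], [0.678, 0.293, 0.674], [0.704, 0.002, -0.71]] F [ 1.  -3.8  6.8] grip 0.487 36.648446917533875
tin rel tcp -0.01013776817772175
shift [ 0.0564  0.0002 -0.0568] rv [0.001 0.004 0.002] dist 0.08
shift [0.269  0.0122 0.1456] rv [-0.423  0.003  0.427] dist 0.306
```

{"api": "drive_tool", "payload": {
  "series": [0.028,0,-0.028,0,0,0,-1,0.056,0,-0.057,0,0,0,-1,0.264,0.012,0.141,-0.423,0.003,0.427,-1,0.264,0.012,0.141,-0.423,0.003,0.427,-1,0.264,0.012,0.141,-0.423,0.003,0.427,-1,0.264,0.012,0.141,-0.423,0.003,0.427,-1,0.264,0.012,0.141,-0.423,0.003,0.427,-1,0.264,0.012,0.141,-0.423,0.003,0.427,-1,0.264,0.012,0.141,-0.423,0.003,0.427,-1,0.264,0.012,0.141,-0.423,0.003,0.427,-1]
}}

```text
t: 11.15
tool_pos: [0.5619, 0.0672, 0.1188]
ee_rot: [-0.228, 0.744, 0.548, 0.308]
contact_force: [0.4, -0.7, -1.0]
grip_width: 0.482
finger_force: 36.5
```

```bash
python3 - <<'E'
from h import *
s=st();print(inr(s["tool_pos"]))
P=capture("wrist"); cv2.imwrite("pics/w4.png",P["img"])
for n in ["tin","bottle"]:
        for r in place_of(n,P)[:1]:
            w=cam2w(r["point"],P); print(n,round(r["conf"],2),inr(w))
M2=Rt(45,PSI); go(rk(-.040,0,.12),M2); go(rk(-.04,0,.047),M2)
E
```

```text
t 11.15 pos [0.5619 0.0672 0.1188] rot [[0.211, 0.955, 0.209], [0.675, -0.297, 0.676], [0.707, -0.002, -0.707]] F [ 0.4 -0.7 -1. ] grip 0.482 36.489025354385376
[-0.0372 -0.0019  0.1188]
tin 0.79 [-0.0516  0.001   0.0859]
shift [-0.0001 -0.0037 -0.0016] rv [-0.001 -0.001 -0.001] dist 0.004
shift [-0.0517 -0.0036  0.05  ] rv [-0.001 -0.001 -0.001] dist 0.072
```

View pics/w4.png

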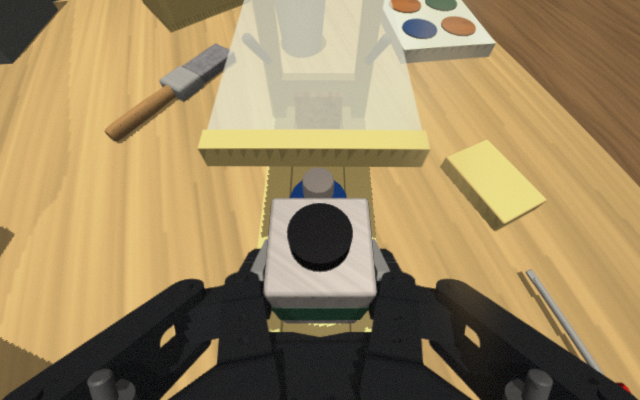

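The view shows the tin held square in the fingers over the bay, its top from (270,200) to (375,300). The bottle stands just under the batten at (318,185). Lowering.

{"api": "drive_tool", "payload": {
  "series": [-0.018,-0.003,0.017,0,0,0,-1,-0.036,-0.003,0.034,0,0,0,-1,-0.047,-0.003,0.045,0,0,0,-1,-0.051,-0.003,0.049,0,0,0,-1,-0.052,-0.003,0.05,0,0,0,-1,-0.052,-0.003,0.05,0,0,0,-1]
}}

```text
t: 11.9
tool_pos: [0.5594, 0.0654, 0.047]
ee_rot: [-0.228, 0.745, 0.547, 0.308]
contact_force: [-1.3, 0.4, -1.1]
grip_width: 0.49
finger_force: 36.6
```

```bash
python3 - <<'E'
from h import *
s=st();print(inr(s["tool_pos"]))
E
```

```text
t 11.9 pos [0.5594 0.0654 0.047 ] rot [[0.212, 0.954, 0.211], [0.674, -0.299, 0.676], [0.708, -0.002, -0.706]] F [-1.3  0.4 -1.1] grip 0.49 36.6160923242569
[-0.0396 -0.0001  0.047 ]
```

{"api": "drive_tool", "payload": {
  "series": [-0.001,0,0.001,0,0,0,-1,-0.001,0,0.001,0,0,0,-1,0.003,0,0.005,0,0,0,-1,0.007,0,0.009,0,0,0,-1,0.01,0,0.012,0,0,0,-1,0.013,0,0.015,0,0,0,-1,0.016,0,0.018,0,0,0,-1,0.019,0,0.021,0,0,0,-1,0.022,0,0.024,0,0,0,-1,0.025,0,0.027,0,0,0,-1]
}}

```text
t: 12.9
tool_pos: [0.5704, 0.101, 0.0458]
ee_rot: [-0.227, 0.744, 0.547, 0.308]
contact_force: [-1.8, -6.6, 5.6]
grip_width: 0.49
finger_force: 37.8
```

```bash
python3 - <<'E'
from h import *
s=st();print(inr(s["tool_pos"]));M2=Rt(45,PSI);go(rk(.03,0,s["tool_pos"][2]),M2)
E
```

```text
t 12.9 pos [0.5704 0.101  0.0458] rot [[0.212, 0.954, 0.211], [0.674, -0.299, 0.676], [0.708, -0.001, -0.706]] F [-1.8 -6.6  5.6] grip 0.49 37.81258463859558
[-0.0023  0.0001  0.0458]
shift [0.0229 0.0001 0.0229] rv [-0.001 -0.001 -0.   ] dist 0.032
```

{"api": "drive_tool", "payload": {
  "series": [0.003,0,0.003,0,0,0,-1,0.006,0,0.006,0,0,0,-1,0.009,0,0.009,0,0,0,-1,0.012,0,0.012,0,0,0,-1,0.015,0,0.015,0,0,0,-1,0.018,0,0.018,0,0,0,-1,0.022,0,0.022,0,0,0,-1,0.022,0,0.022,0,0,0,0.6,0.022,0,0.022,0,0,0,1,0.022,0,0.022,0,0,0,1]
}}

```text
t: 13.9
tool_pos: [0.5783, 0.1314, 0.0449]
ee_rot: [-0.229, 0.744, 0.547, 0.308]
contact_force: [-0.5, 0.5, 0.2]
grip_width: 0.963
finger_force: 0.0
```

{"api": "drive_tool", "payload": {
  "series": [0,0,-0.04,0,0,0,1,0,0,-0.09,0,0,0,1,0,0,-0.14,0,0,0,1,0,0,-0.16,0,0,0,1]
}}

```text
t: 14.3
tool_pos: [0.5464, 0.0197, 0.1615]
ee_rot: [-0.226, 0.745, 0.547, 0.309]
contact_force: [0.6, -0.6, 0.1]
grip_width: 0.999
finger_force: 0.0
```

```bash
python3 - <<'E'
from h import *
s=st();P=capture("wrist")
for n in ["tin","bottle","rack_lip"]:
        for r in place_of(n,P)[:2]:
            w=cam2w(r["point"],P); print(n,round(r["conf"],2),inr(w),np.round(proj(w,P)))
T=capture("top")
for r in place_of("jar",T): print("jar",round(r["conf"],2),np.round(cam2w(r["point"],T),4))
J=[.475,-.374,.045]
print("q",np.round(s["q"],2))
for ps in [72.6,40]:
    M=Rt(45,np.radians(ps)); print(ps,grasp(J,M,.17)); go(grasp(J,M,.17),M)
E
```

```text
t 14.3 pos [0.5464 0.0197 0.1615] rot [[0.211, 0.954, 0.214], [0.675, -0.3, 0.674], [0.707, 0.002, -0.707]] F [ 0.6 -0.6  0.1] grip 0.999 0.0
tin 0.79 [0.02   0.0018 0.0126] [317. 210.]
rack_lip 0.67 [-0.0894  0.0026  0.0253] [315. 306.]
jar 0.68 [ 0.4768 -0.3738  0.0008]
jar 0.58 [ 0.5317 -0.4721 -0.0008]
jar 0.53 [ 0.4653 -0.5376 -0.001 ]
q [-0.56  0.16  1.94  0.77  1.37 -0.55]
72.6 [ 0.44307048 -0.47588722  0.15177312]
shift [-0.3615  0.0519 -0.3563] rv [-0.005 -0.002 -0.002] dist 0.51
40 [ 0.39320704 -0.44263244  0.15177312]
shift [-0.3498 -0.0056 -0.3441] rv [-0.408 -0.     0.4  ] dist 0.491
```

{"api": "drive_tool", "payload": {
  "series": [-0.35,-0.006,-0.344,-0.408,0,0.4,1,-0.35,-0.006,-0.344,-0.408,0,0.4,1,-0.35,-0.006,-0.344,-0.408,0,0.4,1,-0.35,-0.006,-0.344,-0.408,0,0.4,1,-0.35,-0.006,-0.344,-0.408,0,0.4,1,-0.35,-0.006,-0.344,-0.408,0,0.4,1,-0.35,-0.006,-0.344,-0.408,0,0.4,1,-0.35,-0.006,-0.344,-0.408,0,0.4,1,-0.35,-0.006,-0.344,-0.408,0,0.4,1,-0.35,-0.006,-0.344,-0.408,0,0.4,1]
}}

```text
t: 15.6
tool_pos: [0.393, -0.4447, 0.1515]
ee_rot: [-0.131, 0.868, 0.315, 0.361]
contact_force: [-0.2, 0.5, -0.0]
grip_width: 1.002
finger_force: 0.0
```

{"api": "drive_tool", "payload": {
  "series": [0,0,0,0,0,0,1,0,0,0,0,0,0,1]
}}

```text
t: 15.8
tool_pos: [0.3935, -0.4428, 0.1515]
ee_rot: [-0.131, 0.868, 0.315, 0.361]
contact_force: [-0.2, -0.1, -0.9]
grip_width: 1.0
finger_force: 0.0
```

```bash
python3 - <<'E'
from h import *
s=st();P=capture("wrist"); cv2.imwrite("pics/w5.png",P["img"])
for n in ["jar"]:
        for r in place_of(n,P)[:4]:
            w=cam2w(r["point"],P); print(n,round(r["conf"],2),np.round(w,4),np.round(proj(w,P)))
# triangulation via lid: yellow/orange silhouette axis
for r in silhouettes("jar",P)[:3]:
    ys,xs=np.where(r["region"]); print(round(r["conf"],2),xs.min(),xs.max(),ys.min(),ys.max())
print(proj([.476,-.374,.034],P), proj([.476,-.374,.068],P))
J=[.476,-.374,.045]
M=Rt(45,np.radians(40)); go(grasp(J,M,0),M)
E
```

```text
t 15.8 pos [ 0.3935 -0.4428  0.1515] rot [[0.541, 0.642, 0.544], [0.452, -0.767, 0.456], [0.709, -0.001, -0.705]] F [-0.2 -0.1 -0.9] grip 1.0 0.0
jar 0.9 [ 0.4763 -0.3739 -0.001 ] [320. 211.]
jar 0.89 [ 5.356e-01 -4.746e-01  3.000e-04] [422. 226.]
jar 0.32 [ 0.7476 -0.0688  0.0021] [288.  20.]
0.67 295 344 159 230
0.57 417 500 271 320
[319.77844335 195.86522739] [319.78928777 177.41886362]
shift [-0.0015  0.0009  0.1702] rv [ 0.    -0.003  0.001] dist 0.17
```

View pics/w5.png

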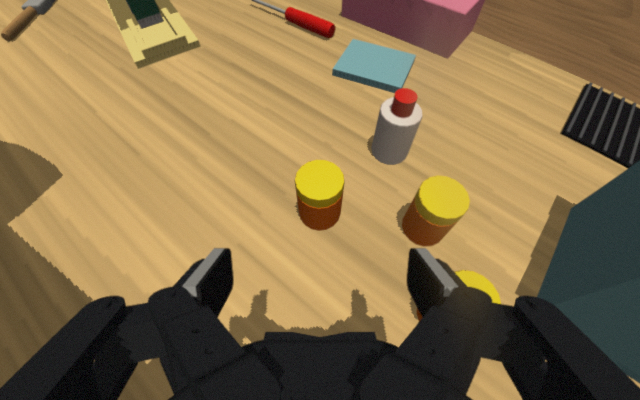

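The view shows the target jar centred between the fingers: lid at (320,182), base at about (320,222). The look-alikes at (440,205) and (478,290) are clear of the finger path, and so is the white bottle at (398,130).

{"api": "drive_tool", "payload": {
  "series": [-0.001,0.001,0.05,0,0,0,1,-0.001,0.001,0.1,0,0,0,1,-0.001,0.001,0.145,0,0,0,1,-0.001,0.001,0.17,0,0,0,1,-0.001,0.001,0.17,0,0,0,1,-0.001,0.001,0.17,0,0,0,-1,-0.001,0.001,0.17,0,0,0,-1,-0.001,0.001,0.17,0,0,0,-1,-0.001,0.001,0.17,0,0,0,-1,-0.001,0.001,0.17,0,0,0,-1]
}}

```text
t: 16.95
tool_pos: [0.486, -0.3696, 0.0345]
ee_rot: [-0.129, 0.868, 0.316, 0.361]
contact_force: [-3.1, 0.2, 7.2]
grip_width: 0.55
finger_force: 36.7
```

```bash
python3 - <<'E'
from h import *
s=st();p=np.array(s["tool_pos"]);M=Rt(45,np.radians(40))
print("jar rel tcp",(np.array([.476,-.374,0])-p)@[np.cos(.698),np.sin(.698),0])
go(p+[0,0,.08],M); go(rk(-.040,0,.12),Rt(45,PSI))
E
```

```text
t 16.95 pos [ 0.486  -0.3696  0.0345] rot [[0.54, 0.641, 0.546], [0.455, -0.768, 0.451], [0.708, 0.005, -0.706]] F [-3.1  0.2  7.2] grip 0.55 36.69869765639305
jar rel tcp -0.010476403181008714
shift [ 0.0567  0.0004 -0.0565] rv [ 0.005 -0.002  0.002] dist 0.08
shift [ 0.2979 -0.2862  0.1758] rv [ 0.408 -0.    -0.4  ] dist 0.449
```

{"api": "drive_tool", "payload": {
  "series": [0.028,0,-0.028,0,0,0,-1,0.057,0,-0.057,0,0,0,-1,0.298,-0.286,0.176,0.408,0,-0.4,-1,0.298,-0.286,0.176,0.408,0,-0.4,-1,0.298,-0.286,0.176,0.408,0,-0.4,-1,0.298,-0.286,0.176,0.408,0,-0.4,-1,0.298,-0.286,0.176,0.408,0,-0.4,-1,0.298,-0.286,0.176,0.408,0,-0.4,-1,0.298,-0.286,0.176,0.408,0,-0.4,-1,0.298,-0.286,0.176,0.408,0,-0.4,-1]
}}

```text
t: 17.95
tool_pos: [0.5528, 0.0274, 0.1184]
ee_rot: [-0.227, 0.745, 0.546, 0.308]
contact_force: [0.9, 0.3, -1.8]
grip_width: 0.553
finger_force: 36.9
```

{"api": "drive_tool", "payload": {
  "series": [0,0,0,0,0,0,-1,0,0,0,0,0,0,-1]
}}

```text
t: 18.15
tool_pos: [0.5523, 0.0272, 0.1183]
ee_rot: [-0.228, 0.744, 0.548, 0.308]
contact_force: [-0.4, 0.1, -2.2]
grip_width: 0.552
finger_force: 37.1
```

```bash
python3 - <<'E'
from h import *
s=st();print(inr(s["tool_pos"]))
P=capture("wrist"); cv2.imwrite("pics/w6.png",P["img"])
for n in ["jar","tin"]:
        for r in place_of(n,P)[:1]:
            w=cam2w(r["point"],P); print(n,round(r["conf"],2),inr(w))
go(rk(-.04,0,.048),Rt(45,PSI))
E
```

```text
t 18.15 pos [0.5523 0.0272 0.1183] rot [[0.211, 0.955, 0.208], [0.675, -0.296, 0.676], [0.707, -0.002, -0.707]] F [-0.4  0.1 -2.2] grip 0.552 37.11807131767273
[-0.0782 -0.0047  0.1183]
jar 0.98 [-0.0864 -0.0013  0.0853]
tin 0.59 [0.0193 0.0012 0.0136]
shift [-0.0213 -0.006   0.0782] rv [-0.    -0.    -0.002] dist 0.081
```

View pics/w6.png

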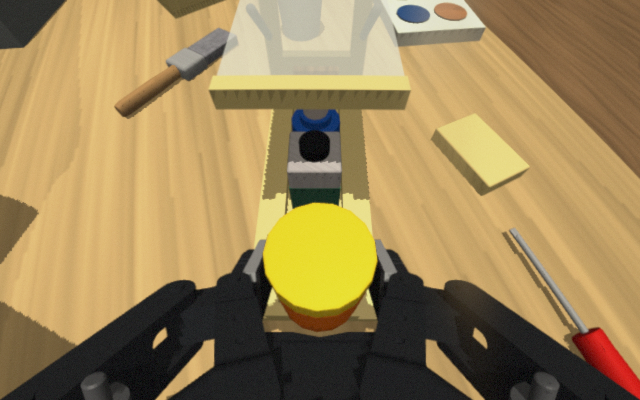

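The view shows the jar upright in the fingers at (320,250), not yet far enough forward. The tin at (315,150) and bottle at (315,118) stand in line in the lane. Moving over the bay, then down.

{"api": "drive_tool", "payload": {
  "series": [0.014,-0.003,0.014,0,0,0,-1,0.027,-0.006,0.027,0,0,0,-1,0.01,-0.006,0.045,0,0,0,-1,-0.006,-0.006,0.062,0,0,0,-1,-0.014,-0.006,0.07,0,0,0,-1,-0.018,-0.006,0.074,0,0,0,-1,-0.02,-0.006,0.077,0,0,0,-1,-0.021,-0.006,0.078,0,0,0,-1,-0.021,-0.006,0.078,0,0,0,-1]
}}

```text
t: 19.2
tool_pos: [0.5592, 0.0664, 0.0488]
ee_rot: [-0.228, 0.744, 0.547, 0.308]
contact_force: [-0.4, 0.2, -0.8]
grip_width: 0.548
finger_force: 37.3
```

```bash
python3 - <<'E'
from h import *
s=st();print(inr(s["tool_pos"]), s["ft_torque"])
E
```

```text
t 19.2 pos [0.5592 0.0664 0.0488] rot [[0.212, 0.954, 0.21], [0.674, -0.299, 0.676], [0.708, -0.001, -0.706]] F [-0.4  0.2 -0.8] grip 0.548 37.285727709531784
[-0.0387  0.0005  0.0488] [-0.53950321  0.18780835 -0.04151193]
```

{"api": "drive_tool", "payload": {
  "series": [-0.001,0,0.001,0,0,0,-1,-0.0015,0,0.0015,0,0,0,-1,-0.0015,0,0.0015,0,0,0,-1]
}}

```text
t: 19.5
tool_pos: [0.5591, 0.0667, 0.0467]
ee_rot: [-0.228, 0.744, 0.547, 0.308]
contact_force: [-0.3, 0.0, 0.8]
grip_width: 0.555
finger_force: 37.5
```

{"api": "drive_tool", "payload": {
  "series": [0.004,0,0.004,0,0,0,-1,0.008,0,0.008,0,0,0,-1,0.012,0,0.012,0,0,0,-1,0.015,0,0.015,0,0,0,-1,0.018,0,0.018,0,0,0,-1,0.021,0,0.021,0,0,0,-1,0.024,0,0.024,0,0,0,-1,0.027,0,0.027,0,0,0,-1,0.03,0,0.03,0,0,0,-1,0.033,0,0.033,0,0,0,-1]
}}

```text
t: 20.5
tool_pos: [0.5733, 0.111, 0.0466]
ee_rot: [-0.227, 0.745, 0.547, 0.308]
contact_force: [-1.8, -6.8, 5.7]
grip_width: 0.556
finger_force: 38.4
```

{"api": "drive_tool", "payload": {
  "series": [0.003,0,0.003,0,0,0,-1,0.006,0,0.006,0,0,0,-1,0.009,0,0.009,0,0,0,-1,0.012,0,0.012,0,0,0,-1,0.015,0,0.015,0,0,0,-1,0.015,0,0.015,0,0,0,-1]
}}

```text
t: 21.1
tool_pos: [0.5796, 0.1319, 0.0466]
ee_rot: [-0.227, 0.744, 0.547, 0.309]
contact_force: [2.0, -2.6, 3.0]
grip_width: 0.554
finger_force: 37.7
```

```bash
python3 - <<'E'
from h import *
s=st();print(inr(s["tool_pos"]))
E
```

```text
t 21.1 pos [0.5796 0.1319 0.0466] rot [[0.211, 0.954, 0.211], [0.674, -0.298, 0.676], [0.708, -0.001, -0.706]] F [ 2.  -2.6  3. ] grip 0.554 37.72244989871979
[0.0299 0.0006 0.0466]
```

{"api": "drive_tool", "payload": {
  "series": [0,0,0,0,0,0,0.6,0,0,0,0,0,0,1,0,0,0,0,0,0,1,0,0,-0.04,0,0,0,1,0,0,-0.08,0,0,0,1,0,0,-0.09,0,0,0,1,0,0,-0.09,0,0,0,-1,0,0,-0.09,0,0,0,-1,0,0,-0.09,0,0,0,-1,0,0,-0.09,0,0,0,-1]
}}

```text
t: 22.1
tool_pos: [0.5592, 0.072, 0.1085]
ee_rot: [-0.229, 0.744, 0.547, 0.307]
contact_force: [-0.3, 0.4, 1.2]
grip_width: 0.331
finger_force: 0.0
```

```bash
python3 - <<'E'
from h import *
s=st();print(inr(s["tool_pos"]))
P=capture("wrist")
for n in ["jar","tin"]:
        for r in place_of(n,P)[:1]:
            w=cam2w(r["point"],P); print(n,round(r["conf"],2),inr(w))
go(rk(-.035,0.0005,.04),Rt(45,PSI))
E
```

```text
t 22.1 pos [0.5592 0.072  0.1085] rot [[0.213, 0.955, 0.207], [0.673, -0.297, 0.677], [0.708, -0.005, -0.706]] F [-0.3  0.4  1.2] grip 0.331 0.0
[-0.0334  0.0022  0.1085]
jar 0.9 [0.0195 0.0036 0.017 ]
shift [-0.0498  0.0013  0.0479] rv [-0.004 -0.001 -0.001] dist 0.069
```

{"api": "drive_tool", "payload": {
  "series": [0,0,0,0,0,0,-1,0,0,0,0,0,0,-1,-0.02,0.001,0.019,0,0,0,-1,-0.04,0.001,0.038,0,0,0,-1,-0.05,0.001,0.048,0,0,0,-1,-0.05,0.001,0.048,0,0,0,-1]
}}

```text
t: 22.85
tool_pos: [0.5589, 0.07, 0.0385]
ee_rot: [-0.23, 0.745, 0.546, 0.307]
contact_force: [-0.3, 0.6, 0.1]
grip_width: 0.003
finger_force: 0.0
```

{"api": "drive_tool", "payload": {
  "series": [0.004,0,0.004,0,0,0,-1,0.007,0,0.007,0,0,0,-1,0.01,0,0.01,0,0,0,-1,0.013,0,0.013,0,0,0,-1,0.016,0,0.016,0,0,0,-1,0.019,0,0.019,0,0,0,-1,0.021,0,0.021,0,0,0,-1,0.023,0,0.023,0,0,0,-1,0.025,0,0.025,0,0,0,-1,0.025,0,0.025,0,0,0,-1]
}}

```text
t: 23.85
tool_pos: [0.5716, 0.1028, 0.0408]
ee_rot: [-0.227, 0.744, 0.547, 0.308]
contact_force: [0.9, -3.1, 1.7]
grip_width: -0.002
finger_force: 1.1
```

```bash
python3 - <<'E'
from h import *
s=st();print(inr(s["tool_pos"]), "Frack",inr(O+np.array(s["contact_force"])))
E
```

```text
t 23.85 pos [0.5716 0.1028 0.0408] rot [[0.212, 0.954, 0.211], [0.674, -0.299, 0.676], [0.708, -0.001, -0.706]] F [ 0.9 -3.1  1.7] grip -0.002 1.1456911638379097
[-0.0003 -0.0005  0.0408] Frack [-2.6701 -1.7831  1.7262]
```

{"api": "drive_tool", "payload": {
  "series": [0.001,0,0.001,0,0,0,-1,0.002,0,0.002,0,0,0,-1,0.003,0,0.003,0,0,0,-1,0.004,0,0.004,0,0,0,-1,0.005,0,0.005,0,0,0,-1,0.005,0,0.005,0,0,0,-1]
}}

```text
t: 24.45
tool_pos: [0.5735, 0.1093, 0.0408]
ee_rot: [-0.228, 0.745, 0.547, 0.308]
contact_force: [0.6, -4.3, 3.9]
grip_width: 0.002
finger_force: 2.2
```

```bash
python3 - <<'E'
from h import *
s=st();print(inr(s["tool_pos"]), "Frack",inr(O+np.array(s["contact_force"])))
P=capture("wrist"); cv2.imwrite("pics/w7.png",P["img"])
for n in ["jar","tin","cover_edge"]:
        for r in place_of(n,P)[:1]:
            w=cam2w(r["point"],P); print(n,round(r["conf"],2),inr(w))
E
```

```text
t 24.45 pos [0.5735 0.1093 0.0408] rot [[0.212, 0.954, 0.21], [0.674, -0.299, 0.676], [0.708, -0.002, -0.706]] F [ 0.6 -4.3  3.9] grip 0.002 2.240681368857622
[ 0.0065 -0.0004  0.0408] Frack [-3.9397 -1.8172  3.9087]
jar 0.73 [0.0379 0.0018 0.0133]
cover_edge 0.6 [0.0012 0.0065 0.1438]
```

View pics/w7.png

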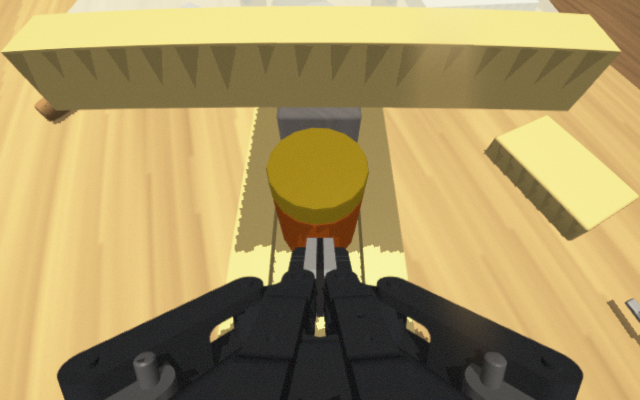

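The view shows the shut fingers at (320,250) pressing centrally on the back of the upright jar (lid at (317,170)), with the tin in front of it. The jar's centre is at about x = 38 mm, so contact with the cork plate is close.

{"api": "drive_tool", "payload": {
  "series": [0.001,0,0.001,0,0,0,-1,0.0015,0,0.0015,0,0,0,-1,0.002,0,0.002,0,0,0,-1,0.002,0,0.002,0,0,0,-1]
}}

```text
t: 25.05
tool_pos: [0.5743, 0.1121, 0.0407]
ee_rot: [-0.228, 0.744, 0.547, 0.308]
contact_force: [-1.6, -5.6, 3.5]
grip_width: -0.003
finger_force: 2.8
```

```bash
python3 - <<'E'
from h import *
s=st();print(inr(s["tool_pos"]), "Frack",inr(O+np.array(s["contact_force"])))
E
```

```text
t 25.05 pos [0.5743 0.1121 0.0407] rot [[0.212, 0.954, 0.21], [0.674, -0.299, 0.676], [0.708, -0.002, -0.706]] F [-1.6 -5.6  3.5] grip -0.003 2.8324663639068604
[ 0.0094 -0.0003  0.0407] Frack [-5.8259 -0.108   3.4941]
```

{"api": "drive_tool", "payload": {
  "series": [0.0005,0,0.0005,0,0,0,-1,0.001,0,0.001,0,0,0,-1,0.0015,0,0.0015,0,0,0,-1,0.0015,0,0.0015,0,0,0,-1]
}}

```text
t: 25.45
tool_pos: [0.5748, 0.1141, 0.0407]
ee_rot: [-0.228, 0.744, 0.547, 0.308]
contact_force: [-1.2, -5.0, 4.6]
grip_width: -0.004
finger_force: 2.9
```

```bash
python3 - <<'E'
from h import *
s=st();print(inr(s["tool_pos"]), "Frack",inr(O+np.array(s["contact_force"])))
E
```

```text
t 25.45 pos [0.5748 0.1141 0.0407] rot [[0.212, 0.954, 0.21], [0.674, -0.298, 0.676], [0.708, -0.002, -0.706]] F [-1.2 -5.   4.6] grip -0.004 2.8878302313387394
[ 0.0115 -0.0002  0.0407] Frack [-5.0891 -0.3575  4.5891]
```

{"api": "drive_tool", "payload": {
  "series": [0.0005,0,0.0005,0,0,0,-1,0.001,0,0.001,0,0,0,-1,0.0015,0,0.0015,0,0,0,-1,0.002,0,0.002,0,0,0,-1,0.002,0,0.002,0,0,0,-1]
}}

```text
t: 25.95
tool_pos: [0.5757, 0.1164, 0.0407]
ee_rot: [-0.227, 0.745, 0.547, 0.308]
contact_force: [-3.0, -8.2, 4.6]
grip_width: 0.005
finger_force: 4.4
```

```bash
python3 - <<'E'
from h import *
s=st();print(inr(s["tool_pos"]), "Frack",inr(O+np.array(s["contact_force"])))
E
```

```text
t 25.95 pos [0.5757 0.1164 0.0407] rot [[0.212, 0.954, 0.21], [0.674, -0.299, 0.676], [0.707, -0.002, -0.707]] F [-3.  -8.2  4.6] grip 0.005 4.402596317231655
[ 0.0139 -0.0004  0.0407] Frack [-8.6725  0.3878  4.6489]
```

{"api": "drive_tool", "payload": {
  "series": [0.0005,0,0.0005,0,0,0,-1,0.001,0,0.001,0,0,0,-1,0.001,0,0.001,0,0,0,-1]
}}

```text
t: 26.25
tool_pos: [0.5762, 0.1172, 0.0407]
ee_rot: [-0.227, 0.745, 0.547, 0.308]
contact_force: [-4.6, -11.4, 6.2]
grip_width: -0.001
finger_force: 5.9
```

```bash
python3 - <<'E'
from h import *
s=st();print(inr(s["tool_pos"]), "Frack",inr(O+np.array(s["contact_force"])))
E
```

```text
t 26.25 pos [0.5762 0.1172 0.0407] rot [[0.212, 0.954, 0.21], [0.675, -0.299, 0.675], [0.707, -0.001, -0.707]] F [ -4.6 -11.4   6.2] grip -0.001 5.9094275906682014
[ 0.0149 -0.0006  0.0407] Frack [-12.2567   0.9954   6.2219]
```

{"api": "drive_tool", "payload": {
  "series": [0.0004,0,0.0004,0,0,0,-1,0.0008,0,0.0008,0,0,0,-1,0.0008,0,0.0008,0,0,0,-1,0.0008,0,0.0008,0,0,0,-1,0.0008,0,0.0008,0,0,0,-1]
}}

```text
t: 26.75
tool_pos: [0.5767, 0.1179, 0.0407]
ee_rot: [-0.227, 0.745, 0.547, 0.308]
contact_force: [-5.3, -13.5, 7.4]
grip_width: 0.0
finger_force: 7.2
```

```bash
python3 - <<'E'
from h import *
s=st();print(inr(s["tool_pos"]), "Frack",inr(O+np.array(s["contact_force"])))
E
```

```text
t 26.75 pos [0.5767 0.1179 0.0407] rot [[0.212, 0.954, 0.211], [0.675, -0.299, 0.675], [0.707, -0.001, -0.708]] F [ -5.3 -13.5   7.4] grip 0.0 7.160200998187065
[ 0.0156 -0.0009  0.0407] Frack [-14.4391   1.0445   7.3851]
```

{"api": "drive_tool", "payload": {
  "series": [0.0002,0,0.0002,0,0,0,-1,0.0002,0,0.0002,0,0,0,-1,0.0002,0,0.0002,0,0,0,-1,0.0002,0,0.0002,0,0,0,-1,0.0002,0,0.0002,0,0,0,-1,0.0002,0,0.0002,0,0,0,-1,0.0002,0,0.0002,0,0,0,-1,0.0002,0,0.0002,0,0,0,-1,0.0002,0,0.0002,0,0,0,-1,0.0002,0,0.0002,0,0,0,-1]
}}

```text
t: 27.75
tool_pos: [0.5768, 0.118, 0.0407]
ee_rot: [-0.227, 0.745, 0.547, 0.308]
contact_force: [-6.3, -14.1, 7.3]
grip_width: 0.002
finger_force: 7.7
```

{"api": "drive_tool", "payload": {
  "series": [-0.0005,0,-0.0005,0,0,0,-1,-0.001,0,-0.001,0,0,0,-1,-0.002,0,-0.002,0,0,0,-1,-0.003,0,-0.003,0,0,0,-1,-0.005,0,-0.005,0,0,0,-1,-0.012,0,-0.012,0,0,0,-1,-0.012,0,-0.05,0,0,0,-1,-0.012,0,-0.1,0,0,0,-1,-0.012,0,-0.14,0,0,0,-1,-0.012,0,-0.14,0,0,0,-1]
}}

```text
t: 28.75
tool_pos: [0.5465, 0.0126, 0.1348]
ee_rot: [-0.224, 0.745, 0.547, 0.31]
contact_force: [0.9, 0.1, 0.3]
grip_width: -0.006
finger_force: 0.0
```

```bash
python3 - <<'E'
from h import *
s=st();P=capture("wrist");S=capture("scene")
for C in (P,S):
  for n in ["jar","tin","bottle","cover_edge","endplate","white_bottle"]:
        for r in place_of(n,C)[:2]:
            w=cam2w(r["point"],C); print(n,round(r["conf"],2),inr(w),np.round(w,3))
a=P["img"]; u,v=proj(rk(.07,0,.05),S).astype(int)
b=cv2.resize(S["img"][v-40:v+40,u-64:u+64],(640,400),interpolation=cv2.INTER_CUBIC)
cv2.imwrite("pics/f.png",cv2.resize(np.vstack([a[:300],b[:300]]),(640,600)))
E
```

```text
t 28.75 pos [0.5465 0.0126 0.1348] rot [[0.21, 0.953, 0.216], [0.676, -0.301, 0.673], [0.707, 0.005, -0.708]] F [0.9 0.1 0.3] grip -0.006 0.0
jar 0.81 [0.0465 0.0024 0.0117] [0.583 0.148 0.012]
cover_edge 0.9 [0.0004 0.0063 0.1433] [0.565 0.105 0.143]
white_bottle 0.58 [0.0035 0.0112 0.1434] [0.562 0.11  0.143]
white_bottle 0.42 [0.0436 0.0002 0.0128] [0.584 0.145 0.013]
jar 0.79 [0.0447 0.0002 0.0077] [0.584 0.146 0.008]
jar 0.71 [-0.6448 -0.0897 -0.0032] [ 0.464 -0.539 -0.003]
tin 0.59 [0.0891 0.0005 0.0114] [0.597 0.188 0.011]
bottle 0.69 [0.1315 0.0006 0.0098] [0.61  0.229 0.01 ]
bottle 0.37 [0.0456 0.0002 0.0091] [0.585 0.147 0.009]
cover_edge 0.58 [-0.0005  0.0002  0.1458] [0.571 0.103 0.146]
endplate 0.63 [ 0.1529 -0.0039  0.0086] [0.621 0.248 0.009]
white_bottle 0.86 [-0.4602 -0.1726  0.0007] [ 0.598 -0.388  0.001]
```

View pics/f.png

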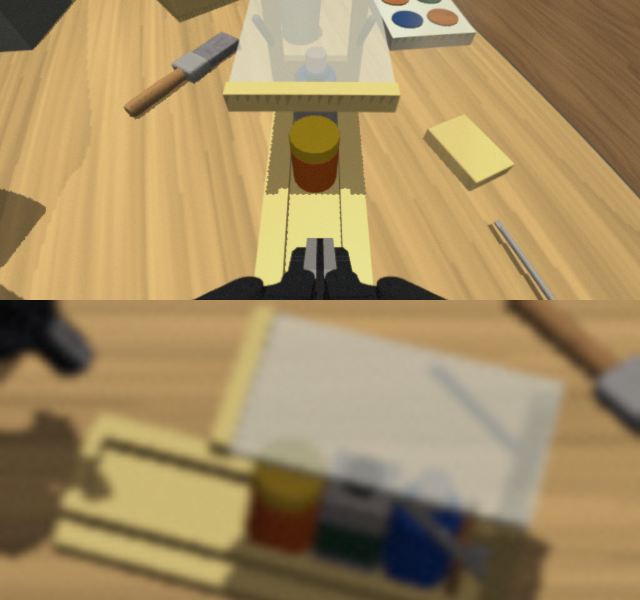

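The picture shows jar, tin and bottle upright and touching one another in the covered lane. The jar's back is about 20 mm behind the cover edge, and the gripper is clear.

```bash
python3 -c "
from station import *
print(job_done())"
```

```text
the job is handed in; nothing more can be done
None
```

The blue bottle, green tin and orange jar stand upright and close together in the rack, in that order from the far end. I pressed the row onto the cork plate at about 15 N and held it for about a second. The jar is wholly under the cover, nothing else was moved, and I handed the job in at about 29 s.

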